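# Close up a row of border stones in the laying-up jig

## Robot

A 7-joint arm with a two-finger parallel gripper is mounted at the origin on the work surface. World frame = base frame: x ahead of the robot, y to its left, z up, the work surface at z = 0. Lengths are in m, angles in degrees, forces in N, time in s.
With the tool pointing down it reaches from about 0.4 to 0.85 m from the base axis. Payload 10.4 kg.
Tool frame: the origin (TCP) lies at the very end of the fingers, on their centre line; the grasp point (between the pads) lies 19 mm behind it; z points along the fingers, y is the line along which they close (so a half turn about z gives the same grasp; the last joint's range is limited). The gripper opens to 85 mm and grips with 20 to 120 N. Pads are 22 mm wide; open, the fingers measure 114 mm over their backs; the gripper's body (76 mm by 85 mm) begins 54 mm behind the grasp point. The pads swing forward as they close: fully open they stand 13 mm farther back than shut.
Start: joints at [63.277, 19.034, -3.707, 83.658, 1.238, 77.344, -5.071], TCP at [0.268, -0.564, 0.231] pointing down, gripper open.
Joint ranges: [-148.97, 148.97], [-28.65, 121.19], [-84.17, 76.75], [9.2, 138.47], [-72.65, 252.65], [3.7, 117.97], [-149.18, 149.18]. Speed limits (degrees/s): [127.2, 127.2, 159.86, 159.86, 180, 180, 180].

## Interface

Orientations are given as [roll, pitch, yaw] about the fixed x, y, z axes, in that order (R = Rz(yaw) Ry(pitch) Rx(roll)).
In Python, from cell import bot gives the robot as it stands.
- The arm moves only by the tool step_arm, never from a script. Its argument "deltas" is a list of rows, each a list of 7 numbers: the shift along the tool's x, y, z in mm, then the turn, a rotation vector about the tool's x, y, z in rad, then the closure, from 0 (fully open) to 1 (shut). In form: [[x, y, z, wx, wy, wz, claw], ...]. A call has 1 to 5 rows; each row is the pose to reach, as a shift and turn from the pose commanded when the call began, along the tool's axes at that moment; what a row does not reach only later rows make up. A row lasts 1/8 s, in which the tool goes at most 62.5 mm and 10.7 degrees, less where a joint would pass 70% of its speed; a pose out of reach is approached as far as the arm can. A call with a gripper value outside its range is refused whole. The fingers move at their own pace and stop on an object; "grip_force" is the grip in N (left out, the last holds). Time passes only in rows, so rows that repeat a pose let the fingers close. It gives the time, the measured TCP pose, the force, the opening and the grip force at its end, in the units of the state.
- bot.get_obs(): the state, without advancing time (a new reading comes with each control period).
- bot.grab_frame(name): name is "side" or "top" or "wrist"; returns a dict with "img" (420x560x3 uint8, red, green, blue), "z_map" (420x560 float32, m along the optical axis (not along the pixel's ray), 0 where there is no reading), "mtx" (3x3 intrinsics, pixels), "R" (3x3) and "t" (3): a world point X has camera coordinates R X + t; the wrist camera has in their place "hand_eye" (4x4, takes a point from camera to tool coordinates, whose origin is the TCP and whose axes are the flange's). Camera axes: x right, y down, z forward; pixel columns grow to the right and rows downward; lengths in m; the calibration is good to about 2 mm. A picture is of the moment at which its call begins: read the wrist's pose just before it.
- bot.finish_job(): hands the job in; it is judged then, once.
The state is a dict: "time_s": time; "q": joint angles; "joint_vel": joint speeds; "effort": joint torques, N m; "ee_pos": TCP position; "ee_rot": TCP orientation; "force": force on the tool from outside, world axes, zero at the start; "moment": the same for the moment, N m; "gripper_width": opening from 0.0 (shut) to 1.0 (fully open); "grip_force": force on a finger pad.
Only numpy, scipy, OpenCV 4.12 (cv2) and the standard library are available. Lean on these libraries where they do the work, as an engineer would, in place of code of your own. Each camera call takes 0.05 s, during which the arm holds its last target. There are 200 camera calls.

## Task

In the border jig on the mosaic bench, put a fingertip behind the open end of the row of five touching stones and push them along the channel, smoothly and all together as one train, until the row is closed hard up against the end stop. Then swing the red keeper all the way across the channel behind the last stone and leave the row shut in. Only push: do not lift or tip any stone, and leave everything else on the bench where it is.

Things in the scene. Friction and masses are not known exactly. Their poses are not given: they have to be found in the camera images.
- jig: border-laying jig, fixed to the bench: plywood board 130 (x) by 430 (y) by 12 mm thick; origin at the centre of its underside on the bench, z up. A straight channel 42 mm wide runs on it along y, centreline at x = +12 mm, between two low aluminium battens; closed at its +y end by the end stop, open at the -y end
- stop_face (a point): centre of the aluminium end stop's face (jig x = +12, y = +185 mm), 25 mm above the bench; the stop is 78 mm wide, 25 mm long and 26 mm high above the board. With the row closed against it, the last stone's rear face is at jig y = -15 mm
- channel_mouth (a point): open end of the channel: on its centreline at jig y = -215 mm, on the board's top, 12 mm above the bench. The battens run from here to the stop; they are 18 mm wide and only 8 mm high, so their tops are 20 mm above the bench. The far one lies at jig x = +33 to +51 mm, the near one at x = -27 to -9 mm
- stone_blue: deep blue border stone, 40 by 40 mm, 26 mm thick, 0.08 to 0.15 kg, flat on the board in the channel with 1 mm play each side, 18 mm of it above the battens; origin at the centre of its underside, 12 mm above the bench, z up. One of five in a touching row (colour order differs each time) that starts with its lead face 50 to 120 mm from the stop; it slides freely
- stone_ochre: ochre yellow border stone, 40 by 40 mm, 26 mm thick, 0.08 to 0.15 kg, flat on the board in the channel with 1 mm play each side, 18 mm of it above the battens; origin at the centre of its underside, 12 mm above the bench, z up. One of five in a touching row (colour order differs each time) that starts with its lead face 50 to 120 mm from the stop; it slides freely
- stone_red: dark red border stone, 40 by 40 mm, 26 mm thick, 0.08 to 0.15 kg, flat on the board in the channel with 1 mm play each side, 18 mm of it above the battens; origin at the centre of its underside, 12 mm above the bench, z up. One of five in a touching row (colour order differs each time) that starts with its lead face 50 to 120 mm from the stop; it slides freely
- stone_black: black border stone, 40 by 40 mm, 26 mm thick, 0.08 to 0.15 kg, flat on the board in the channel with 1 mm play each side, 18 mm of it above the battens; origin at the centre of its underside, 12 mm above the bench, z up. One of five in a touching row (colour order differs each time) that starts with its lead face 50 to 120 mm from the stop; it slides freely
- stone_green: dark green border stone, 40 by 40 mm, 26 mm thick, 0.08 to 0.15 kg, flat on the board in the channel with 1 mm play each side, 18 mm of it above the battens; origin at the centre of its underside, 12 mm above the bench, z up. One of five in a touching row (colour order differs each time) that starts with its lead face 50 to 120 mm from the stop; it slides freely
- keeper (a joint): red keeper, a turn-button that swings level about an upright pivot. In rad, growing anticlockwise from above: 0 = swung out (bar points along jig -y, turned 0.5 rad outwards to -x), 0.5 = along jig -y, 2.07 = limit, straight across the channel (along jig +x), 3 mm behind the closed row. Starts at 0 to 0.45. Stiff: about 1 N at the tip turns it and it stays where left
- keeper_pivot (a point): the keeper's pivot axis beside the channel, at jig x = -40, y = -26 mm, at the middle of the bar's height (29 mm above the bench). The bar is 16 mm wide and 14 mm high (22 to 36 mm above the bench, 2 mm over the battens); round hub of 22 mm diameter here
- keeper_tip (a point): free end of the keeper bar, 70 mm from the pivot, at the middle of the bar's height and width
- spare_stone: spare beige stone, 40 by 40 by 26 mm, loose on the bench near the jig, not part of the row; origin under its centre
- marker: blue marker pen with white cap, 110 mm long, 12 mm thick, lying on the bench beyond the jig; origin under its middle
- tub_black: open translucent tub, 110 by 100 by 55 mm, with dark chips, on the bench beyond the jig; origin under its centre
- tub_ochre: open translucent tub, 110 by 100 by 55 mm, with ochre chips, on the bench beyond the jig; origin under its centre
- hammer: hammer lying on the bench to the left; origin under it
- nippers: tile nippers with red handles, about 190 mm long and 18 mm high, lying on the bench to the right; origin on the bench near their middle
- spray_bottle: pink spray bottle, 74 mm across, 218 mm high, standing at the far left; origin under its centre
Not all that is in view belongs to the job. Of the things that look like the stone_red, the larger one is meant.

How it is judged (in metres and radians):
On the way, in this order (a step that is already met when the one before it is completed fails the run):
1. the whole row is closed up against the end stop, the keeper still open (y of each of stone_blue, stone_ochre, stone_red, stone_black, stone_green in the frame of jig above 0.002 m and value of joint keeper below 1.5 rad), for 0.2 s.
2. the keeper is swung across behind the last stone (value of joint keeper above 1.92 rad), for 0.2 s.
At the end, for the whole second after the job is handed in: All five stones lie flat in the channel at rest, the row closed against the end stop with less than 3 mm of gap in all, and the keeper stands across the channel within 0.15 rad of its limit (y of each of stone_blue, stone_ochre, stone_red, stone_black, stone_green in the frame of jig above 0.002 m and x of stone_blue in the frame of jig between 0.008 and 0.016 m and height (world z) of each of stone_blue, stone_ochre, stone_red, stone_black, stone_green below 0.0145 m and linear speed of each of stone_blue, stone_ochre, stone_red, stone_black, stone_green below 0.01 m/s and x of stone_ochre in the frame of jig between 0.008 and 0.016 m and x of stone_red in the frame of jig between 0.008 and 0.016 m and x of stone_black in the frame of jig between 0.008 and 0.016 m and x of stone_green in the frame of jig between 0.008 and 0.016 m and value of joint keeper above 1.92 rad); the robot touches nothing.
It fails at once if a stone of the row is lifted more than 8 mm or tipped more than 0.25 rad (height (world z) of any of stone_blue, stone_ochre, stone_red, stone_black, stone_green above 0.02 m or angle between any of stone_blue, stone_ochre, stone_red, stone_black, stone_green's own z axis and vertical above 0.25 rad).
It fails at once if the row is pulled apart: more than 15 mm of gaps between its stones (distance between any of stone_ochre, stone_red, stone_black, stone_green and stone_blue above 0.176 m or distance between any of stone_red, stone_black, stone_green and stone_ochre above 0.176 m or distance between any of stone_black, stone_green and stone_red above 0.176 m or distance between stone_green and stone_black above 0.176 m).
It fails at once if the row is shot or knocked along (a stone faster than 0.3 m/s) (linear speed of any of stone_blue, stone_ochre, stone_red, stone_black, stone_green above 0.3 m/s).
It fails at once if something else on the bench is moved more than 15 mm (distance of any of spare_stone, marker, tub_black, tub_ochre, hammer, nippers, spray_bottle from where it was at the start of the episode above 0.015 m).
It also fails if it takes over 51 s, if anything falls off the work surface, if the arm or the gripper's body presses on something with over 40 N, if the wrist force passes 120 N, or if a joint passes its speed limit or range.

## Working session

There is one attempt and no reset: what is moved stays moved. The work goes in short steps, Python scripts to look and compute and a tool call to move; the robot and the scene stay as the last step left them, time stands still between calls to the robot, and variables do not carry over. Pictures are saved under pics/ and viewed, at most 11 in all, crops included, and the job is handed in when it is done.

Besides the shell and the picture viewer there is one more tool, called after "Request:" as name(argument=value, ...), one argument or row to a line, values as JSON. step_arm: Moves the arm, as the interface text tells. Its arguments: {"type":"object","properties":{"deltas":{"type":"array","items":{"type":"array","items":{"type":"number"}}},"grip_force":{"type":"number"}},"required":["deltas"]}

```bash
mkdir -p pics; cat > h.py <<'E'
import numpy as np, cv2
from cell import bot
def snap(name,fn):
    f=bot.grab_frame(name); cv2.imwrite('pics/'+fn+'.png',f['img'][:,:,::-1]); np.savez('pics/'+fn+'.npz',**f); return f
def pt(f,u,v,z=None):
    K=f['mtx'];R=f['R'];t=f['t']
    d=np.linalg.inv(K)@[u,v,1]
    if z is None:
        p=np.median(f['z_map'][v-1:v+2,u-1:u+2])*d; return R.T@(p-t)
    c=-R.T@t; w=R.T@d; return c+w*(z-c[2])/w[2]
E
python3 - <<'E'
from h import *
snap('top','top0'); snap('side','side0')
o=bot.get_obs(); print({k:np.round(v,3) for k,v in o.items()})
E
```

```text
{'time_s': np.float64(0.1), 'q': array([63.276, 19.069, -3.709, 83.7  ,  1.237, 77.344, -5.072]), 'joint_vel': array([-0.041, -0.08 ,  0.014, -0.102, -0.035, -0.042, -0.045]), 'effort': array([ 1.0000e-03, -6.2675e+01,  4.9000e-02, -3.9243e+01,  1.6000e-02,
        7.0000e-03, -0.0000e+00]), 'ee_pos': array([ 0.268, -0.564,  0.231]), 'ee_rot': array([-1.79928e+02,  2.00000e-03,  2.54300e+01]), 'force': array([-0.653, -0.11 ,  0.395]), 'moment': array([-0.055,  0.035, -0.033]), 'grip_force': np.float64(0.0), 'gripper_width': np.float64(1.0)}
```

View pics/top0.png

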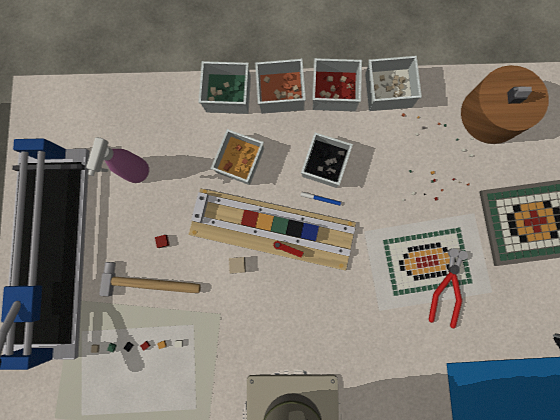

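View pics/side0.png

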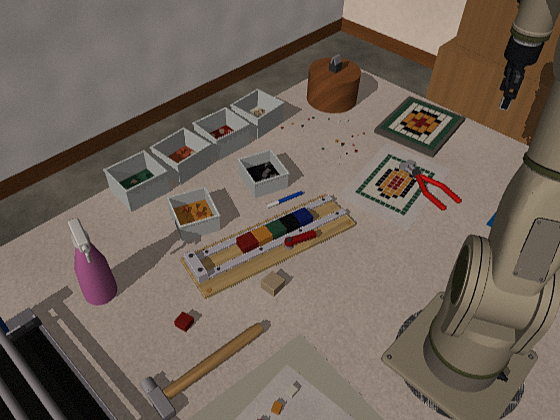

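The top view shows the row: red (250,217), ochre (265,221), green (280,225), black (295,228) and blue (311,231). The stop is at the left (200,206) and the keeper is at (288,248). Things that could be mistaken for stone_red are the small loose red stone (162,241), the red chip (147,345) and the red keeper. The stone meant is the larger one in the channel at (250,217). I'll check that in one close crop.

```bash
python3 - <<'E'
import cv2
i=cv2.imread('pics/top0.png')[175:285,150:370]
cv2.imwrite('pics/c0.png',cv2.resize(i,None,fx=3.6,fy=3.6,interpolation=cv2.INTER_CUBIC))
E
```

```text
(no output)
```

View pics/c0.png

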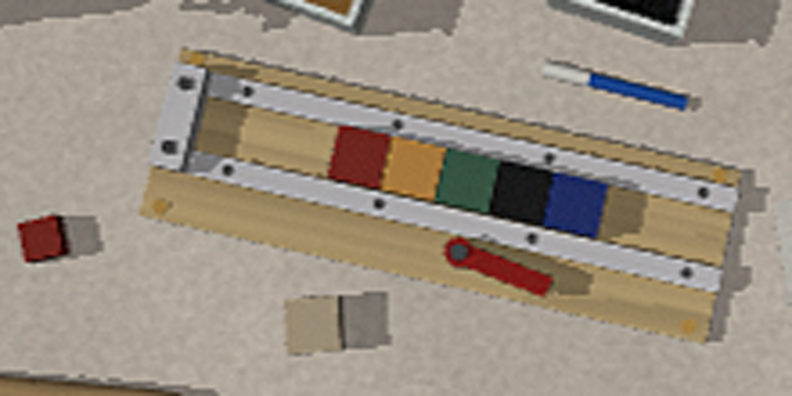

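```bash
cat >> h.py <<'E'
from scipy.optimize import least_squares
class D(dict): pass
def load(fn): return dict(np.load('pics/'+fn+'.npz'))
def cp(f,p,z): return pt(f,p[0]/3.6+150,p[1]/3.6+175,z)
E
python3 - <<'E'
from h import *
f=load('top0')
img=[(182,50),(742,170),(707,341),(141,213)]
J=np.array([(.065,.215),(.065,-.215),(-.065,-.215),(-.065,.215)])
W=np.array([cp(f,p,.012)[:2] for p in img])
# add keeper pivot, stop top corners
img2=[(459,252,.036,-.04,-.026),(193,65,.038,.051,.210),(208,70,.038,.051,.185),(180,170,.038,-.027,.185),(151,166,.038,-.027,.21)]
W2=np.array([cp(f,p[:2],p[2])[:2] for p in img2]);J=np.vstack([J,[p[3:] for p in img2]]);W=np.vstack([W,W2])
def T(x,j): c,s=np.cos(x[2]),np.sin(x[2]); return j@np.array([[c,s],[-s,c]])+x[:2]
r=least_squares(lambda x:(T(x,J)-W).ravel(),[.6,0,0],loss='soft_l1',f_scale=.003)
print(r.x,np.degrees(r.x[2]));print(np.round(1000*(T(r.x,J)-W),1))
inv=lambda w:(w-r.x[:2])@np.array([[np.cos(r.x[2]),-np.sin(r.x[2])],[np.sin(r.x[2]),np.cos(r.x[2])]])
for n,p,z in [('blue rear far',(608,180),.038),('blue rear near',(598,238),.038),('red lead far',(340,125),.038),('red lead near',(328,178),.038),('ktip',(549,286),.036),('kpiv',(459,252),.036)]:
  w=cp(f,p,z); print(n,np.round(w,4),np.round(1000*inv(w[:2]),1))
for u,v in [(250,217),(311,231),(230,255),(270,202)]: print(pt(f,u,v))
for n,j in [('mouth',(.012,-.215)),('piv',(-.04,-.026)),('closed rear',(.012,-.015)),('stop',(.012,.185))]: print(n,T(r.x,np.array(j)))
np.save('jig.npy',r.x)
E
```

```text
[ 0.4908038   0.04747989 -0.22996843] -13.176220624607183
[[ 1.2 -0.1]
 [ 0.4 -1.1]
 [-1.8 -1.1]
 [-2.6  0.9]
 [-0.3 -1.5]
 [ 2.7 13.2]
 [ 0.9 -0. ]
 [-1.6 -1.7]
 [ 0.9  1.3]]
blue rear far [ 0.4964 -0.0753  0.038 ] [  33.5 -118.3]
blue rear near [ 0.4548 -0.0672  0.038 ] [  -8.9 -119.9]
red lead far [0.5395 0.1186 0.038 ] [31.2 80.4]
red lead near [0.5008 0.1273 0.038 ] [-8.4 80. ]
ktip [ 0.4211 -0.0315  0.036 ] [-49.9 -92.8]
kpiv [0.4462 0.0328 0.036 ] [-40.1 -24.5]
[0.5201102  0.10408499 0.03735799]
[ 0.48104074 -0.05452998  0.0391477 ]
[0.42250457 0.16234606 0.00084013]
[0.56435321 0.05390624 0.00152525]
mouth [ 0.45347933 -0.1645953 ]
piv [0.44593024 0.03128225]
closed rear [0.49906869 0.03013942]
stop [0.54465804 0.22487414]
```

```bash
cat >> h.py <<'E'
from scipy.spatial.transform import Rotation as Ro
jx=np.load('jig.npy')
def plan(*tg):
    "targets in jig mm: x,y,z(world),yaw offset deg from jig -> tool-frame rows"
    o=bot.get_obs(); R0=Ro.from_euler('xyz',o['ee_rot'],degrees=True); p0=np.array(o['ee_pos'])
    c,s=np.cos(jx[2]),np.sin(jx[2]); Rj=np.array([[c,-s],[s,c]])
    print('now jig',np.round(Rj.T@(p0[:2]-jx[:2])*1000,1),'z',round(p0[2]*1000,1),'rot',np.round(o['ee_rot'],1),'F jig',np.round(Rj.T@o['force'][:2],1),round(o['force'][2],1),'t',o['time_s'],'w',o['gripper_width'])
    for x,y,z,yw in tg:
        w=np.append(Rj@[x/1000,y/1000]+jx[:2],z/1000)
        Rt=Ro.from_euler('xyz',[180,0,np.degrees(jx[2])+yw],degrees=True)
        print((x,y,z,yw),np.round(R0.inv().apply(w-p0)*1000,1),np.round((R0.inv()*Rt).as_rotvec(),3))
E
python3 - <<'E'
from h import *
plan((12,-160,150,0),(12,-160,60,0))
E
```

```text
now jig [ -77.3 -646.2] z 230.6 rot [-179.9    0.    25.4] F jig [-0.6 -0.3] 0.4 t 0.1 w 0.9996645496068668
(12, -160, 150, 0) [ 373.2 -324.2   81. ] [-0.001  0.     0.674]
(12, -160, 60, 0) [ 373.2 -324.1  171. ] [-0.001  0.     0.674]
```

Request:
step_arm(
  deltas=[
    [40,-35,0,0,0,0.1,1],
    [85,-74,5,0,0,0.25,1],
    [130,-113,15,0,0,0.4,1],
    [175,-152,25,0,0,0.55,1],
    [220,-191,35,0,0,0.674,1],
  ],
  grip_force=20,
)

```text
time_s: 0.72
ee_pos: [0.3854, -0.2955, 0.1959]
ee_rot: [180.0, -0.0, -13.4]
force: [1.6, -0.2, 0.0]
gripper_width: -0.001
grip_force: 0.0
```

```bash
python3 - <<'E'
from h import *
plan((12,-160,150,0),(12,-160,60,0))
E
```

```text
now jig [ -24.4 -358. ] z 195.9 rot [180.   -0.  -13.4] F jig [1.6 0.1] 0.0 t 0.725 w -0.0005563797854443833
(12, -160, 150, 0) [  35.5 -198.2   45.9] [ 0.    -0.    -0.005]
(12, -160, 60, 0) [  35.5 -198.2  135.9] [ 0.    -0.    -0.005]
```

Request:
step_arm(
  deltas=[
    [9,-50,20,0,0,-0.002,1],
    [18,-100,50,0,0,-0.005,1],
    [27,-150,80,0,0,-0.005,1],
    [35.5,-185,110,0,0,-0.005,1],
    [35.5,-198,125,0,0,-0.005,1],
  ],
)

```text
time_s: 1.35
ee_pos: [0.4647, -0.1102, 0.0696]
ee_rot: [-179.9, 0.1, -12.7]
force: [-0.3, -0.3, -0.4]
gripper_width: -0.006
grip_force: 0.0
```

```bash
python3 - <<'E'
from h import *
plan((12,-160,40,0),(12,-160,22,0),(12,-130,22,0))
snap('wrist','w1');
i=snap('top','top1')['img'][175:285,200:370,::-1]
cv2.imwrite('pics/c1.png',cv2.resize(i,None,fx=4,fy=4,interpolation=cv2.INTER_CUBIC))
E
```

```text
now jig [  10.5 -159.5] z 69.6 rot [-1.799e+02  1.000e-01 -1.270e+01] F jig [-0.2 -0.4] -0.4 t 1.35 w -0.00580496406711779
(12, -160, 40, 0) [ 1.6  0.6 29.6] [-0.001  0.002  0.008]
(12, -160, 22, 0) [ 1.6  0.6 47.6] [-0.001  0.002  0.008]
(12, -130, 22, 0) [  1.9 -29.4  47.6] [-0.001  0.002  0.008]
```

View pics/c1.png

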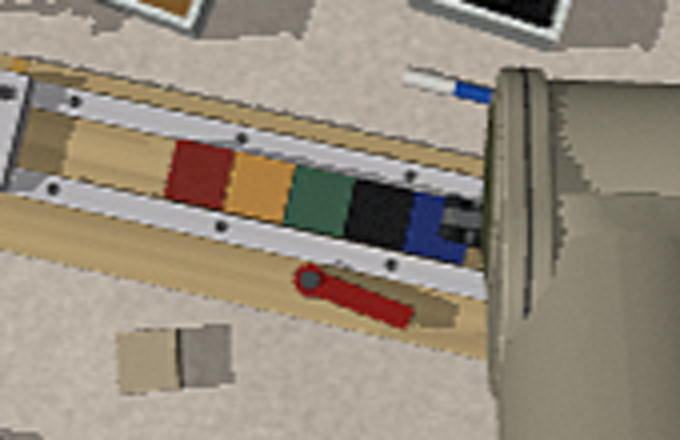

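View pics/w1.png

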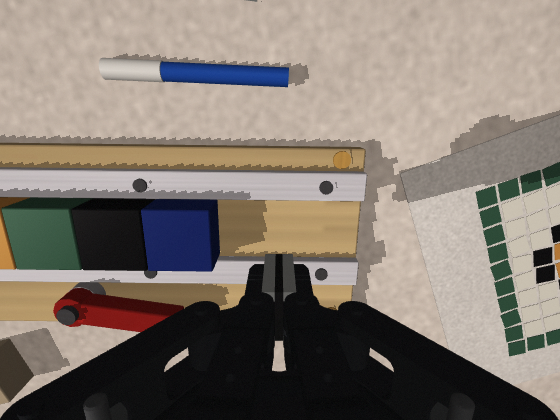

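The stone meant is confirmed: the dark red 40 mm stone leads the row at (200,175) in the crop. In the wrist view the blue rear edge is at column 217 and the shut fingertips are at (280,258), behind the row. I'll measure the finger profile so the push stays low.

```bash
python3 - <<'E'
from h import *
f=load('w1'); H=f['hand_eye'];K=f['mtx']
z=f['z_map']; v,u=np.mgrid[0:420,0:560]
P=np.stack([(u-K[0,2])/K[0,0]*z,(v-K[1,2])/K[1,1]*z,z,np.ones_like(z)],-1)@H.T
m=(z>0)&(abs(P[...,1])<.03)&(abs(P[...,0])<.03)&(P[...,2]<.01)
Q=P[m]*1000
for a in range(-60,8,4):
  q=Q[(Q[:,2]>=a)&(Q[:,2]<a+4)]
  if len(q): print(a,len(q),'x',np.round([q[:,0].min(),q[:,0].max()],1),'y',np.round([q[:,1].min(),q[:,1].max()],1))
# blue stone rear/top edges
for uu,vv in [(212,205),(212,260),(180,235),(300,185),(340,270)]: print(uu,vv,np.round(P[vv,uu,:3]*1000,1))
E
```

```text
-60 3003 x [-8.6 14.7] y [-30.  30.]
-56 1471 x [-10.5  14.6] y [-30.   29.9]
-52 1397 x [-12.1  14.8] y [-29.9  30. ]
-48 742 x [-11.9  14.5] y [-29.8  29.8]
-44 265 x [-9.2 13.3] y [-19.7  18.5]
-40 551 x [-11.2  12.3] y [-5.9  6.9]
-36 239 x [ 6.8 12. ] y [-13.1  13.9]
-32 327 x [ 6.5 12.2] y [-13.1  14. ]
-28 295 x [ 6.2 12.2] y [-13.1  14. ]
-24 281 x [ 6.4 12.1] y [-13.2  14.1]
-20 267 x [ 6.2 12.3] y [-13.1  14. ]
-16 229 x [ 6.6 12.4] y [-13.1  14. ]
-12 180 x [ 6.6 11.9] y [-12.4  13.7]
-8 53 x [ 6.8 11.9] y [-8.4  6.9]
212 205 [ 21.8 -39.9  40.2]
212 260 [-10.5 -40.1  31.1]
180 235 [  6.4 -57.8  29.9]
300 185 [32.5 13.8 47.7]
340 270 [-26.3  42.   47.9]
```

I'll rotate the tool 90° so the straight 22 mm finger side does the pushing. In this orientation the fingers widen 10 mm above the tip.

Request:
step_arm(
  deltas=[
    [1.5,0.5,0,0,0,-0.18,1],
    [1.5,0.5,0,0,0,-0.36,1],
    [1.5,0.5,0,0,0,-0.54,1],
    [1.5,0.5,0,0,0,-0.72,1],
    [1.5,0.5,0,0,0,-0.9,1],
  ],
)

```text
time_s: 2.08
ee_pos: [0.4661, -0.115, 0.0721]
ee_rot: [179.9, 0.0, 38.9]
force: [0.0, 0.2, 0.4]
gripper_width: -0.001
grip_force: 0.0
```

```bash
python3 - <<'E'
from h import *
plan((12,-150,40,90))
E
```

```text
now jig [  13.  -163.8] z 72.1 rot [179.9   0.   38.9] F jig [-0.   0.2] 0.4 t 2.075 w -0.0008751960541149608
(12, -150, 40, 90) [10.3 -9.3 32.1] [ 0.001  0.    -0.662]
```

Request:
step_arm(
  deltas=[
    [5,-5,5,0,0,-0.18,1],
    [6,-6,8,0,0,-0.36,1],
    [6,-6,10,0,0,-0.54,1],
    [6,-6,20,0,0,-0.662,1],
    [6,-6,32,0,0,-0.662,1],
  ],
)

```text
time_s: 2.7
ee_pos: [0.4673, -0.1065, 0.0396]
ee_rot: [179.9, 0.0, 76.5]
force: [-0.3, 0.7, 0.2]
gripper_width: 0.003
grip_force: 0.0
```

```bash
python3 - <<'E'
from h import *
plan((12,-150,18,90),(12,-131,18,90))
E
```

```text
now jig [  12.2 -155.3] z 39.6 rot [179.9   0.   76.5] F jig [-0.5  0.6] 0.2 t 2.7 w 0.0025753636492818694
(12, -150, 18, 90) [ 5.3 -0.2 21.6] [ 0.001  0.001 -0.006]
(12, -131, 18, 90) [24.3 -0.4 21.6] [ 0.001  0.001 -0.006]
```

Request:
step_arm(
  deltas=[
    [3,0,12,0,0,0,1],
    [5,0,21,0,0,-0.006,1],
    [10,0,22,0,0,-0.006,1],
    [15,0,22,0,0,-0.006,1],
    [19,0,22,0,0,-0.006,1],
  ],
)

```text
time_s: 3.32
ee_pos: [0.4719, -0.0863, 0.0177]
ee_rot: [180.0, 0.0, 76.9]
force: [-1.1, 0.3, -0.1]
gripper_width: 0.0
grip_force: 0.0
```

Request:
step_arm(
  deltas=[
    [2,0,0,0,0,0,1],
    [4,0,0,0,0,0,1],
    [6,0,0,0,0,0,1],
    [8,0,0,0,0,0,1],
    [10,0,0,0,0,0,1],
  ],
)

```text
time_s: 3.95
ee_pos: [0.4736, -0.0782, 0.0174]
ee_rot: [180.0, 0.1, 76.9]
force: [-0.9, -4.8, 1.6]
gripper_width: 0.002
grip_force: 2.7
```

```bash
python3 - <<'E'
from h import *
plan((12,-120,18,90),(12,-27,18,90))
i=snap('top','top2')['img'][175:285,200:370,::-1]
cv2.imwrite('pics/c2.png',cv2.resize(i,None,fx=4,fy=4,interpolation=cv2.INTER_CUBIC))
E
```

```text
now jig [  11.9 -126.3] z 17.4 rot [1.80e+02 1.00e-01 7.69e+01] F jig [ 0.3 -4.9] 1.6 t 3.95 w 0.0015516522782675322
(12, -120, 18, 90) [ 6.3  0.1 -0.6] [0.    0.001 0.001]
(12, -27, 18, 90) [99.3  0.1 -0.7] [0.    0.001 0.001]
```

View pics/c2.png

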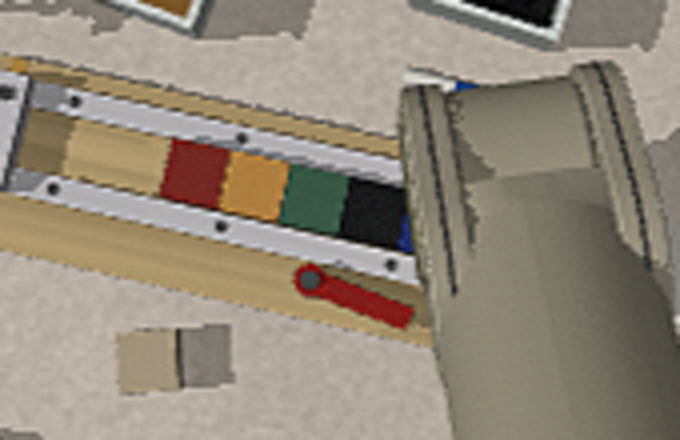

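The finger is in contact at about 5 N, the red stone at (195,172) has moved slightly, and the row is still touching. I'll push on at 64 mm/s.

Request:
step_arm(
  deltas=[
    [5,0,0,0,0,0,1],
    [12,0,0,0,0,0,1],
    [20,0,0,0,0,0,1],
    [28,0,0,0,0,0,1],
    [36,0,0,0,0,0,1],
  ],
)

```text
time_s: 4.62
ee_pos: [0.4819, -0.0429, 0.0174]
ee_rot: [180.0, 0.1, 76.9]
force: [-0.6, -6.4, 3.0]
gripper_width: 0.001
grip_force: 3.0
```

Request:
step_arm(
  deltas=[
    [8,0,0,0,0,0,1],
    [16,0,0,0,0,0,1],
    [24,0,0,0,0,0,1],
    [31,0,0,0,0,0,1],
    [36,0,0,0,0,0,1],
  ],
)

```text
time_s: 5.25
ee_pos: [0.49, -0.0078, 0.0174]
ee_rot: [180.0, 0.1, 76.9]
force: [-1.5, -6.9, 3.9]
gripper_width: -0.001
grip_force: 3.3
```

```bash
python3 - <<'E'
from h import *
plan((12,-26,18,90))
E
```

```text
now jig [ 11.8 -54. ] z 17.4 rot [1.80e+02 1.00e-01 7.69e+01] F jig [ 0.1 -7. ] 3.9 t 5.25 w -0.0005959375848372989
(12, -26, 18, 90) [28.   0.2 -0.6] [0.    0.002 0.001]
```

Request:
step_arm(
  deltas=[
    [5,0,0,0,0,0,1],
    [10,0,0,0,0,0,1],
    [15,0,0,0,0,0,1],
    [19,0,0,0,0,0,1],
    [22,0,0,0,0,0,1],
  ],
)

```text
time_s: 5.88
ee_pos: [0.495, 0.0133, 0.0174]
ee_rot: [180.0, 0.1, 76.9]
force: [-1.3, -6.7, 5.1]
gripper_width: 0.003
grip_force: 3.5
```

Request:
step_arm(
  deltas=[
    [2,0,0,0,0,0,1],
    [4,0,0,0,0,0,1],
    [6,0,0,0,0,0,1],
    [7,0,0,0,0,0,1],
  ],
)

```text
time_s: 6.38
ee_pos: [0.4965, 0.02, 0.0174]
ee_rot: [180.0, 0.1, 76.9]
force: [-1.5, -7.2, 4.1]
gripper_width: -0.0
grip_force: 3.6
```

```bash
python3 - <<'E'
from h import *
plan((12,-26,18,90))
E
```

```text
now jig [ 11.8 -25.4] z 17.4 rot [1.80e+02 1.00e-01 7.69e+01] F jig [ 0.2 -7.3] 4.1 t 6.375 w -8.570555357498611e-05
(12, -26, 18, 90) [-0.6  0.2 -0.6] [0.    0.002 0.001]
```

Request:
step_arm(
  deltas=[
    [1,0,0,0,0,0,1],
    [2,0,0,0,0,0,1],
    [3,0,0,0,0,0,1],
  ],
)

```text
time_s: 6.75
ee_pos: [0.4968, 0.0212, 0.0174]
ee_rot: [-180.0, 0.2, 76.8]
force: [-5.4, -14.3, 9.8]
gripper_width: -0.003
grip_force: 7.5
```

Request:
step_arm(
  deltas=[
    [1,0,0,0,0,0,1],
    [2,0,0,0,0,0,1],
  ],
)

```text
time_s: 7.0
ee_pos: [0.4969, 0.0213, 0.0174]
ee_rot: [-179.9, 0.4, 76.7]
force: [-7.8, -20.7, 13.2]
gripper_width: 0.002
grip_force: 11.0
```

```bash
python3 - <<'E'
from h import *
plan((12,-26,18,90))
i=snap('top','top3')['img'][175:285,180:350,::-1]
cv2.imwrite('pics/c3.png',cv2.resize(i,None,fx=4,fy=4,interpolation=cv2.INTER_CUBIC))
E
```

```text
now jig [ 11.9 -24.1] z 17.4 rot [-179.9    0.4   76.7] F jig [ -2.9 -22. ] 13.2 t 7.0 w 0.0020669428213156422
(12, -26, 18, 90) [-1.9  0.2 -0.6] [-0.001  0.007 -0.002]
```

View pics/c3.png

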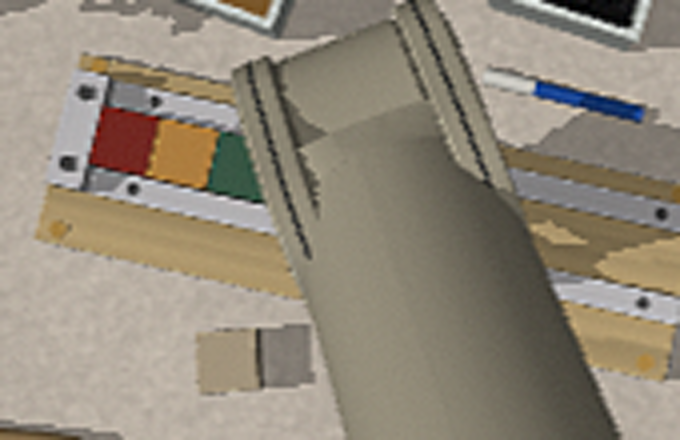

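Red is hard against the stop at (95,130) in the crop, and the force has risen to 22 N, so the row is closed. I'll back straight off, then lift.

Request:
step_arm(
  deltas=[
    [-2,0,0,0,0,0,1],
    [-6,0,0,0,0,0,1],
    [-16,0,0,0,0,0,1],
    [-32,0,0,0,0,0,1],
    [-45,0,-10,0,0,0,1],
  ],
)

```text
time_s: 7.68
ee_pos: [0.4866, -0.0189, 0.0268]
ee_rot: [-179.9, 0.0, 76.9]
force: [-0.2, -0.1, -0.3]
gripper_width: 0.001
grip_force: 0.0
```

```bash
python3 - <<'E'
from h import *
plan((12,-72,65,90),(-95,-72,65,90),(-95,-72,25,90))
E
```

```text
now jig [ 11.  -65.6] z 26.8 rot [-179.9    0.    76.9] F jig [-0.1 -0.1] -0.3 t 7.675 w 0.0008131646871652063
(12, -72, 65, 90) [ -6.4   0.9 -38.2] [-0.002  0.     0.002]
(-95, -72, 65, 90) [  -6.3 -106.1  -38.1] [-0.002  0.     0.002]
(-95, -72, 25, 90) [  -6.3 -106.     1.9] [-0.002  0.     0.002]
```

Request:
step_arm(
  deltas=[
    [-3,0,-30,0,0,0,1],
    [-6,-10,-45,0,0,0,1],
    [-6,-45,-45,0,0,0,1],
    [-6,-80,-42,0,0,0,1],
    [-6,-94,-35,0,0,0,1],
  ],
)

```text
time_s: 8.3
ee_pos: [0.3933, -0.0029, 0.0621]
ee_rot: [180.0, 0.1, 76.9]
force: [-0.6, -0.9, 0.0]
gripper_width: -0.0
grip_force: 0.0
```

```bash
python3 - <<'E'
from h import *
plan((-83,-72,25,90)); print(np.round(bot.get_obs()['q'],1))
i=snap('wrist','w4')
E
```

```text
now jig [-83.5 -71.3] z 62.1 rot [1.80e+02 1.00e-01 7.69e+01] F jig [-0.3 -1. ] 0.0 t 8.3 w -8.756396699008976e-05
(-83, -72, 25, 90) [-0.7  0.4 37.1] [0.001 0.001 0.001]
[ 33.    2.8 -39.3 125.6   2.4  52.2 -20.8]
```

View pics/w4.png

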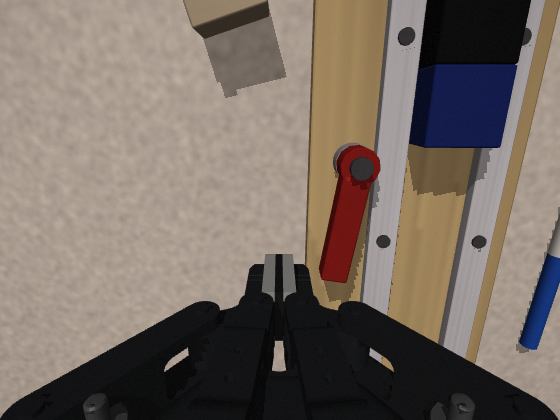

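The wrist view shows the keeper still swung out, with its pivot at (360,165) and tip at (335,278). The finger is outboard of it, and the black and blue stones are still touching. I'll descend and sweep.

Request:
step_arm(
  deltas=[
    [-0.5,0,15,0,0,0,1],
    [-0.5,0,30,0,0,0,1],
    [-0.5,0,36,0,0,0,1],
    [-0.5,0,37,0,0,0,1],
  ],
)

```text
time_s: 8.85
ee_pos: [0.3944, -0.0024, 0.0246]
ee_rot: [-179.9, -0.0, 76.9]
force: [0.1, 0.1, 1.4]
gripper_width: 0.001
grip_force: 0.0
```

```bash
cat >> h.py <<'E'
def kp(k,r=48):
    f=-np.pi/2-.5+k; n=np.array([np.sin(f),-np.cos(f)])
    h=11.5*abs(n[1])+13.5*abs(n[0])
    c=np.array([-40,-26])+r*np.array([np.cos(f),np.sin(f)])+(8+h)*n
    return (round(c[0],1),round(c[1],1),25,90)
E
python3 - <<'E'
from h import *
plan(*[kp(k) for k in np.arange(.35,2.12,.15)]+[kp(2.07)])
E
```

```text
now jig [-82.5 -70.5] z 24.6 rot [-179.9   -0.    76.9] F jig [0.1 0.1] 1.4 t 8.85 w 0.0007901957791096222
(np.float64(-70.0), np.float64(-70.0), 25, 90) [ 0.5 12.5 -0.4] [-0.001 -0.001  0.002]
(np.float64(-61.5), np.float64(-74.0), 25, 90) [-3.5 21.  -0.4] [-0.001 -0.001  0.002]
(np.float64(-55.6), np.float64(-76.9), 25, 90) [-6.4 26.9 -0.4] [-0.001 -0.001  0.002]
(np.float64(-49.0), np.float64(-79.0), 25, 90) [-8.5 33.5 -0.5] [-0.001 -0.001  0.002]
(np.float64(-41.8), np.float64(-80.2), 25, 90) [-9.8 40.7 -0.5] [-0.001 -0.001  0.002]
(np.float64(-34.1), np.float64(-80.1), 25, 90) [-9.7 48.4 -0.5] [-0.001 -0.001  0.002]
(np.float64(-26.1), np.float64(-78.7), 25, 90) [-8.3 56.4 -0.5] [-0.001 -0.001  0.002]
(np.float64(-18.2), np.float64(-75.7), 25, 90) [-5.3 64.3 -0.5] [-0.001 -0.001  0.002]
(np.float64(-10.6), np.float64(-71.3), 25, 90) [-0.9 71.9 -0.5] [-0.001 -0.001  0.002]
(np.float64(-3.8), np.float64(-65.4), 25, 90) [ 5.  78.7 -0.5] [-0.001 -0.001  0.002]
(np.float64(2.0), np.float64(-58.2), 25, 90) [12.2 84.5 -0.5] [-0.001 -0.001  0.002]
(np.float64(6.4), np.float64(-49.8), 25, 90) [20.5 89.  -0.5] [-0.001 -0.001  0.002]
(np.float64(8.0), np.float64(-45.5), 25, 90) [24.8 90.6 -0.5] [-0.001 -0.001  0.002]
```

Request:
step_arm(
  deltas=[
    [0,7,0,0,0,0,1],
    [0,13,0,0,0,0,1],
    [-3.5,21,0,0,0,0,1],
    [-6.5,27,0,0,0,0,1],
    [-8.5,33.5,0,0,0,0,1],
  ],
)

```text
time_s: 9.48
ee_pos: [0.4255, -0.0188, 0.0253]
ee_rot: [-180.0, 0.0, 76.9]
force: [-1.9, 1.4, -0.1]
gripper_width: 0.002
grip_force: 0.9
```

```bash
python3 - <<'E'
from h import *
plan(*[kp(k) for k in np.arange(.95,2.12,.15)]+[kp(2.07)])
snap('wrist','w5')
E
```

```text
now jig [-48.5 -79.5] z 25.3 rot [-180.     0.    76.9] F jig [-2.2  0.9] -0.1 t 9.475 w 0.0018088056438883995
(np.float64(-41.8), np.float64(-80.2), 25, 90) [-0.7  6.7  0.3] [-0.     0.     0.002]
(np.float64(-34.1), np.float64(-80.1), 25, 90) [-0.7 14.4  0.3] [-0.     0.     0.002]
(np.float64(-26.1), np.float64(-78.7), 25, 90) [ 0.7 22.4  0.3] [-0.     0.     0.002]
(np.float64(-18.2), np.float64(-75.7), 25, 90) [ 3.7 30.3  0.3] [-0.     0.     0.002]
(np.float64(-10.6), np.float64(-71.3), 25, 90) [ 8.1 37.9  0.3] [-0.     0.     0.002]
(np.float64(-3.8), np.float64(-65.4), 25, 90) [14.  44.7  0.3] [-0.     0.     0.002]
(np.float64(2.0), np.float64(-58.2), 25, 90) [21.2 50.5  0.3] [-0.     0.     0.002]
(np.float64(6.4), np.float64(-49.8), 25, 90) [29.6 55.   0.3] [-0.     0.     0.002]
(np.float64(8.0), np.float64(-45.5), 25, 90) [33.9 56.6  0.3] [-0.     0.     0.002]
```

View pics/w5.png

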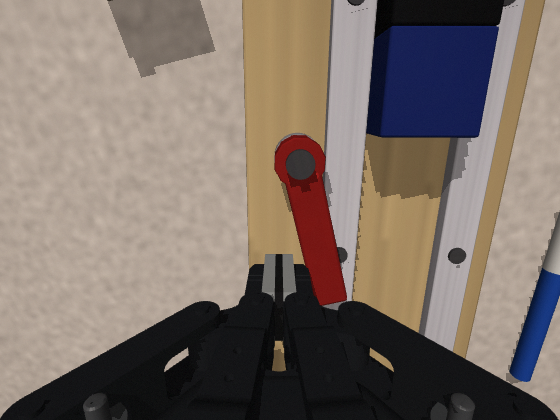

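The keeper is turning: its tip is now at (335,300), swung inwards and in contact with the finger at about 2 N. I'll continue the sweep.

Request:
step_arm(
  deltas=[
    [-0.5,7,0,0,0,0,1],
    [-0.5,14.5,0,0,0,0,1],
    [1,22.5,0,0,0,0,1],
    [4,30.5,0,0,0,0,1],
    [8,38,0,0,0,0,1],
  ],
)

```text
time_s: 10.15
ee_pos: [0.4647, -0.0193, 0.0253]
ee_rot: [180.0, 0.0, 76.9]
force: [-1.6, 0.0, 0.5]
gripper_width: 0.001
grip_force: 0.7
```

Request:
step_arm(
  deltas=[
    [6,7,0,0,0,0,1],
    [13,12.5,0,0,0,0,1],
    [19,16,0,0,0,0,1],
    [22,17.5,0,0,0,0,1],
    [24,18.5,0,0,0,0,1],
  ],
)

```text
time_s: 10.78
ee_pos: [0.4876, 0.0, 0.0253]
ee_rot: [180.0, 0.0, 76.9]
force: [-1.8, -1.3, -0.5]
gripper_width: -0.004
grip_force: 0.6
```

```bash
python3 - <<'E'
from h import *
plan(kp(2.0),kp(2.07))
snap('wrist','w6')
E
```

```text
now jig [  7.7 -46.9] z 25.3 rot [180.    0.   76.9] F jig [-1.4 -1.7] -0.5 t 10.775 w -0.0035683394805923413
(np.float64(6.4), np.float64(-49.8), 25, 90) [-2.9 -1.3  0.3] [0.    0.    0.002]
(np.float64(8.0), np.float64(-45.5), 25, 90) [1.4 0.3 0.3] [0.    0.    0.002]
```

View pics/w6.png

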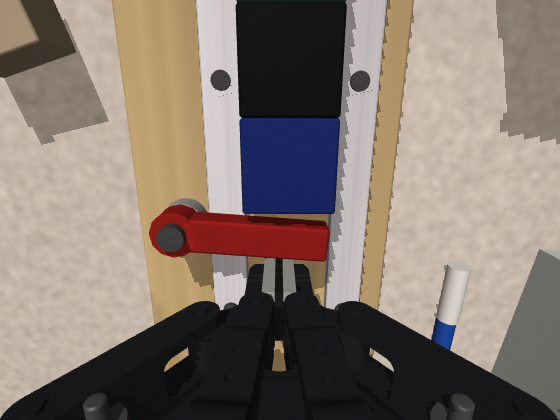

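The keeper is almost across: pivot (171,237), tip (328,242), with blue's rear edge at row 213. I'll push on gently to the limit.

Request:
step_arm(
  deltas=[
    [1.5,0,0,0,0,0,1],
    [3,0,0,0,0,0,1],
    [4,0,0,0,0,0,1],
    [5,0,0,0,0,0,1],
  ],
)

```text
time_s: 11.32
ee_pos: [0.4888, 0.0038, 0.0255]
ee_rot: [180.0, 0.1, 76.9]
force: [0.4, -7.5, 1.7]
gripper_width: -0.0
grip_force: 3.6
```

Request:
step_arm(
  deltas=[
    [1,0,0,0,0,0,1],
    [2,0,0,0,0,0,1],
  ],
)

```text
time_s: 11.58
ee_pos: [0.4889, 0.004, 0.0254]
ee_rot: [180.0, 0.2, 76.8]
force: [-1.7, -13.6, 3.7]
gripper_width: 0.002
grip_force: 6.7
```

Request:
step_arm(
  deltas=[
    [-2,0,0,0,0,0,1],
    [-7,0,0,0,0,0,1],
    [-25,0,0,0,0,0,1],
    [-55,0,-10,0,0,0,1],
    [-85,0,-50,0,0,0,1],
  ],
)

```text
time_s: 12.2
ee_pos: [0.468, -0.0761, 0.0742]
ee_rot: [-179.8, -0.1, 77.0]
force: [1.4, -0.6, -0.2]
gripper_width: -0.003
grip_force: 0.0
```

Request:
step_arm(
  deltas=[
    [-40,0,-30,0,0,0,1],
    [-90,0,-60,0,0,0,1],
    [-140,0,-90,0,0,0,1],
    [-140,0,-90,0,0,0,1],
  ],
)

```text
time_s: 12.7
ee_pos: [0.438, -0.2165, 0.1673]
ee_rot: [179.8, 0.1, 76.6]
force: [-0.3, 0.2, -0.9]
gripper_width: -0.004
grip_force: 0.0
```

```bash
python3 - <<'E'
from h import *
plan()
f=snap('top','top7');i=f['img'][175:285,150:370,::-1]
cv2.imwrite('pics/c7.png',cv2.resize(i,None,fx=3.6,fy=3.6,interpolation=cv2.INTER_CUBIC))
E
```

```text
now jig [   8.8 -269. ] z 167.3 rot [1.798e+02 1.000e-01 7.660e+01] F jig [-0.4  0.1] -0.9 t 12.7 w -0.0038473918266426882
```

View pics/c7.png

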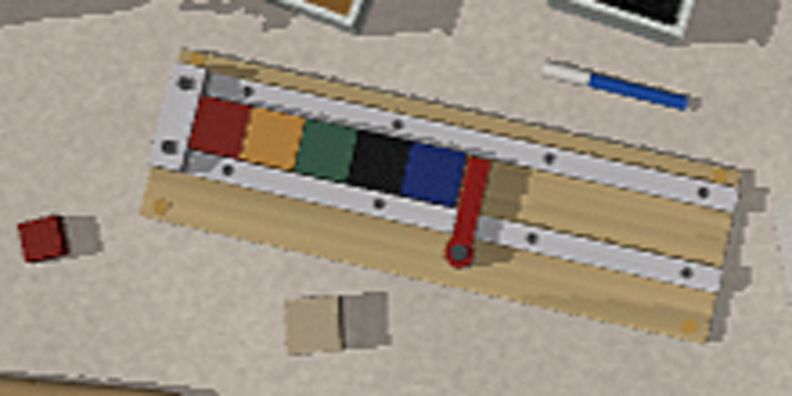

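The final view shows the row closed against the stop from (195,125) to (465,180), the keeper straight across from (459,252) to (480,158), and everything else where it was.

```bash
python3 -c "
from cell import bot
print(bot.finish_job())"
```

```text
the job is handed in; nothing more can be done
None
```

I pushed the five-stone row together until it was hard against the end stop, swung the red keeper across behind it to its limit, backed the arm clear and handed the job in at about 13 s; no verdict was returned.

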